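# Stand the toppled cylindrical square up and seat it against the squareness gauge

## Task

The cylindrical square has been knocked over on the surface plate. Stand it upright on its foot with the knob on top, without letting it fall, and press it gently home against both stop balls of the squareness gauge, where the dial plunger bears on its side; leave it standing there by itself. Do not push the gauge out of its place and leave the other things on the plate alone.

Things in the scene. Friction and masses are not known exactly. Their poses are not given: they have to be found in the camera images.
- square_mid (a point): Centre of the cylindrical square, on its axis half-way up the tube (also its balance point within 8 mm): a bright steel tube 50 mm in diameter, 120 mm long, flat ends, black knob on the top end; 0.5 to 0.85 kg. z runs from foot to knob. It starts toppled, z level, this point 25 mm above the plate, the knob pointing towards the robot or to its right. It rolls if nudged.
- square_foot (a point): Centre of the square's flat ground foot, 60 mm below square_mid along its axis; same axes as square_mid. At height 0 when the square stands on the plate.
- knob (a point): Centre of the square's black lifting knob, 26 mm in diameter and 18 mm tall, on a 16 mm neck 6 mm tall; 135 mm from the foot along the axis; same axes as square_mid. The knob's end is 144 mm from the foot.
- nest (a point): On the plate: where the foot's centre stands when the upright square bears on both stop balls of the squareness gauge. x points level from the nest into the gauge, y to the left, z up. Nothing stands on the near side (x below 0). A push of 2 to 8 N seats it there; the gauge is loose, 3.2 kg, and one over about 12 N may shift it.
- ball_left (a point): Centre of the left steel stop ball (radius 8 mm) on the front of the gauge, 18 mm above the plate: 25 mm in x and +22 mm in y from the nest.
- ball_right (a point): Centre of the right steel stop ball (radius 8 mm), 18 mm above the plate: 25 mm in x and -22 mm in y from the nest. The grey cast base behind the balls, 84 mm wide and 30 mm high, reaches from 27 to 149 mm beyond the nest.
- dial (a point): Centre of the face of the dial indicator, which looks up; its case is 58 mm in diameter and lies 91 to 113 mm above the plate, 85 mm beyond the nest. Its 9 mm plunger head points back over the nest at 100 mm height.
- column_top (a point): Top centre of the gauge's round steel column, 20 mm in diameter, 193 mm high, 129 mm beyond the nest.
- plunger (a joint): Travel of the dial's level plunger in m: 0 when free, growing as it is pressed into the gauge; about 0.0046 when an upright square is home at the nest. It takes only 0.2 to 0.4 N.
- square_gauge: The squareness gauge (grey cast base with two stop balls, column and dial indicator); origin under its base, 67 mm beyond the nest; axes as the nest's.
- flange: Turned flange with a boss, 70 mm in diameter, 31 mm high, a bystander; origin at the centre of its underside.
- plug_gauge: Plug gauge lying down, 118 x 21 mm, a bystander; origin at the centre of its underside.
- caliper: Vernier caliper lying flat, 225 x 75 mm, a bystander; origin at the centre of its underside.
- stylus_box: Flat black box with a clear lid, 90 x 60 x 22 mm, a bystander; origin at the centre of its underside.

How it is judged:
On the way:
1. the square, upright with its knob on top and its foot on or just above the plate, is pressed home against the stop balls with at least 1.5 N (angle between square_foot's own z axis and vertical below 0.1 rad and height (world z) of square_foot below 0.01 m and contact force between cyl_square and square_gauge above 1.5 N and horizontal distance between square_foot and nest below 0.004 m), for 0.1 s.
At the end, for the whole second after the job is handed in: The square stands by itself, upright (within 0.03 rad) on its foot on the plate (within 3 mm), knob up, its foot centre within 2.5 mm of the nest (touching or all but touching both stop balls), the plunger pressed in more than 2 mm, at rest (angle between square_foot's own z axis and vertical below 0.03 rad and height (world z) of square_foot below 0.003 m and horizontal distance between square_foot and nest below 0.0025 m and value of joint plunger above 0.002 m and linear speed of cyl_square below 0.01 m/s).
It fails at once if the squareness gauge is pushed more than 6 mm from its place (distance of square_gauge from where it was at the start of the episode above 0.006 m).
It fails at once if the square is let fall or thrown: its centre moves faster than 0.4 m/s with no finger on it (linear speed of cyl_square above 0.4 m/s and contact force between the fingers and cyl_square below 0.05 N).
It fails at once if a bystander is moved more than 15 mm (distance of any of flange, plug_gauge, caliper, stylus_box from where it was at the start of the episode above 0.015 m).
It also fails if it takes over 67 s, if anything falls off the work surface, if the arm or the gripper's body presses on something with over 40 N, if the wrist force passes 120 N, or if a joint passes its speed limit or range.

## Robot

A 6-joint arm with a two-finger parallel gripper is mounted at the origin on a cart in front of the work surface, level with it; the furniture and walls round the work are solid. World frame = base frame: x ahead of the robot, y to its left, z up, the work surface at z = 0. Lengths are in m, angles in rad, forces in N, time in s.
With the tool pointing down it reaches from about 0.375 to 0.925 m from the base axis. Payload 5.7 kg.
Tool frame: the origin (TCP) lies on the centre line of the jaws, within the pads' length; the fingertips stand 8 mm ahead of it and the grasp point (between the pads) lies 11 mm behind it (env.tcp_to_tips is the distance from the TCP to the fingertips, in m); z points along the fingers, y is the line along which they close (so a half turn about z gives the same grasp; the last joint's range is limited). The gripper opens to 88 mm and grips with 3 to 60 N. Pads are 20 mm wide; open, the fingers measure 115 mm over their backs; the gripper's body (75 mm by 178 mm) begins 61 mm behind the grasp point.
Start: joints at [1.183, 0.359, 1.51, -0, 1.272, -0.115], TCP at [0.162, 0.578, 0.231] pointing down, gripper open.
Joint ranges: [-2.97, 2.97], [-1.01, 2.36], [0.21, 2.38], [-0.96, 4.11], [0.2, 2.71], [-2.98, 2.98]. Speed limits (rad/s): [2.39, 2.39, 3.14, 3.14, 3.14, 3.14].

## Interface

Orientations are given as a rotation vector (axis times angle).
In Python, from bench import sensors, vision, env gives the robot as it stands.
- The arm moves only by the shell command python3 -m creep 'ROWS' [FORCE]. ROWS is JSON, a list of rows, each a list of 3 entries, a list of its own where there are three numbers: the opening in per cent of the stroke, from 0 (shut) to 100 (fully open), then the shift along the tool's x, y, z in cm, then the turn, a rotation vector about the tool's x, y, z in rad. A call has 1 to 12 rows; each row is the pose to reach, as a shift and turn from the pose commanded when the call began, along the tool's axes at that moment; what a row does not reach only later rows make up. A row lasts 1/8 s, in which the tool goes at most 62.5 mm and 10.7 degrees, less where a joint would pass 70% of its speed; a pose out of reach is approached as far as the arm can. A call with a gripper value outside its range is refused whole. The fingers move at their own pace and stop on an object; FORCE is the grip in N (left out, the last holds). Time passes only in rows, so rows that repeat a pose let the fingers close. It gives the time, the measured TCP pose, the force, the opening and the grip force at its end, in the units of the state.
- sensors.sense(): the state, without advancing time (a new reading comes with each control period).
- vision.read_camera(name): name is "scene" or "side" or "wrist"; returns the picture (420x560x3 uint8, red, green, blue); there is no depth.
- vision.get_calibration(name): a dict with "intrinsics" (3x3 intrinsics, pixels), "dist_coeffs" ([k1, k2, p1, p2, k3] as OpenCV has them; the pictures are not rectified), "rvec" (rotation vector, rad) and "tvec" (3), from world to camera coordinates, as OpenCV has them; the wrist camera has in their place "tool_from_camera" (4x4, takes a point from camera to tool coordinates, whose origin is the TCP and whose axes are the flange's). Camera axes: x right, y down, z forward; pixel columns grow to the right and rows downward; lengths in m; the calibration is good to about 2 mm. A picture is of the moment at which its call begins: read the wrist's pose just before it. get_calibration takes no time and is no camera call.
- env.sign_off(): hands the job in; it is judged then, once.
The state is a dict: "clock": time; "joint_positions": joint angles; "dq": joint speeds; "joint_efforts": joint torques, N m; "position": TCP position; "tcp_rot": TCP orientation; "force": force on the tool from outside, world axes, zero at the start; "moment": the same for the moment, N m; "gripper_width": finger opening in m; "grip_force": force on a finger pad.
Only numpy, scipy, OpenCV 4.12 (cv2) and the standard library are available. Lean on these libraries where they do the work, as an engineer would, in place of code of your own. Each camera call takes 0.05 s, during which the arm holds its last target. There are 200 camera calls.

## Working session

There is one attempt and no reset: what is moved stays moved. The work goes in short steps, Python scripts to look and compute and a shell command to move; the robot and the scene stay as the last step left them, time stands still between calls to the robot, and variables do not carry over. Pictures are saved under pics/ and viewed, at most 10 in all, crops included, and the job is handed in when it is done.

```bash
mkdir -p pics; ls
python3 - <<'E'
from bench import sensors, vision, env
import cv2
print(sensors.sense())
for n in ("scene","side"):
    im=vision.read_camera(n); cv2.imwrite(f"pics/{n}0.png",im[:,:,::-1]); print(vision.get_calibration(n))
print(vision.get_calibration("wrist"))
E
```

```text
pics
{'clock': 0.0, 'joint_positions': array([ 1.18287005e+00,  3.59525275e-01,  1.51140243e+00, -1.33391747e-05,
        1.27250818e+00, -1.15098068e-01]), 'dq': array([-0.00035383,  0.00111811,  0.00110201, -0.00013207, -0.00052213,
        0.00062406]), 'joint_efforts': array([ 3.85953113e-03, -5.15381956e+01, -2.70724994e+01,  6.77687698e-02,
        3.48020811e-02, -1.27517301e-04]), 'position': array([0.16143084, 0.57718369, 0.22980894]), 'tcp_rot': array([-4.27162637e-01, -3.11196467e+00,  2.80882496e-03]), 'force': array([-0.28089587, -0.69087338,  0.48864711]), 'moment': array([ 0.01178873, -0.02361146, -0.00144561]), 'grip_force': 0.0, 'gripper_width': 0.08795671752869648}
{'intrinsics': array([[383.57468299,   0.        , 276.33006087],
       [  0.        , 383.57468299, 202.15490211],
       [  0.        ,   0.        ,   1.        ]]), 'dist_coeffs': array([-0.00319643,  0.        ,  0.        ,  0.        ,  0.        ]), 'rvec': array([ 2.05879935,  1.52775289, -0.54740026]), 'tvec': array([-0.05708341, -0.31179606,  1.46990191])}
{'intrinsics': array([[439.97766653, 
[... 251 characters left out ...]
2.7962764 , -1.07773745]), 'tvec': array([0.49539046, 0.04207468, 1.22993405])}
{'intrinsics': array([[353.77675266,   0.        , 284.9689151 ],
       [  0.        , 353.77675266, 209.57264646],
       [  0.        ,   0.        ,   1.        ]]), 'dist_coeffs': array([-0.08789959,  0.        ,  0.        ,  0.        ,  0.        ]), 'tool_from_camera': array([[-1.64254405e-04, -9.59026790e-01, -2.83315352e-01,
         7.78146399e-02],
       [ 9.99999971e-01, -2.06808427e-04,  1.20291476e-04,
         2.88664511e-04],
       [-1.73954751e-04, -2.83315324e-01,  9.59026797e-01,
        -1.53910979e-01],
       [ 0.00000000e+00,  0.00000000e+00,  0.00000000e+00,
         1.00000000e+00]])}
```

View pics/scene0.png

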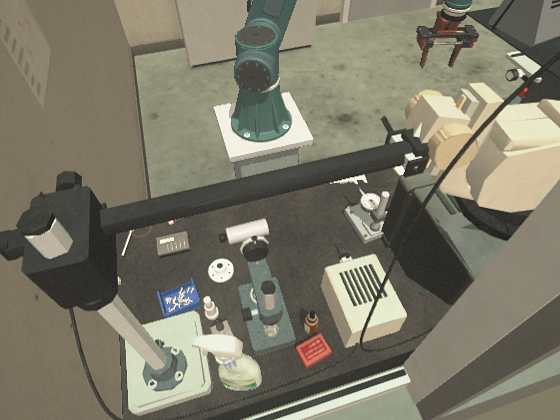

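View pics/side0.png

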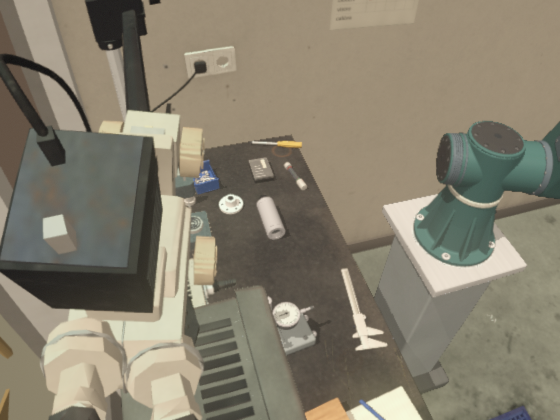

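```bash
cat > h.py <<'E'
import numpy as np, cv2
from bench import sensors, vision, env
from scipy.spatial.transform import Rotation as R
def cam(n, state=None):
    c=vision.get_calibration(n)
    if n=="wrist":
        s=state or sensors.sense(); T=np.eye(4); T[:3,:3]=R.from_rotvec(s["tcp_rot"]).as_matrix(); T[:3,3]=s["position"]
        W=T@c["tool_from_camera"]; return c["intrinsics"],c["dist_coeffs"],W[:3,:3],W[:3,3]
    Rm=cv2.Rodrigues(c["rvec"])[0]; return c["intrinsics"],c["dist_coeffs"],Rm.T,-Rm.T@c["tvec"]
def ray(C,uv):
    K,d,Rw,o=C; p=cv2.undistortPoints(np.array([[uv]],float),K,d)[0,0]; v=Rw@[p[0],p[1],1]; return o,v/np.linalg.norm(v)
def onz(C,uv,z):
    o,v=ray(C,uv); return o+v*(z-o[2])/v[2]
def tri(*cu):
    A=np.zeros((3,3)); b=np.zeros(3); rs=[ray(c,u) for c,u in cu]
    for o,v in rs: P=np.eye(3)-np.outer(v,v); A+=P; b+=P@o
    x=np.linalg.solve(A,b); return x,[np.linalg.norm((np.eye(3)-np.outer(v,v))@(x-o)) for o,v in rs]
def proj(C,X):
    K,d,Rw,o=C; return cv2.projectPoints(np.array(X,float).reshape(-1,1,3),cv2.Rodrigues(Rw.T)[0],-Rw.T@o,K,d)[0][:,0]
E
python3 - <<'E'
from h import *
np.set_printoptions(precision=4,suppress=True)
S=cam("scene");D=cam("side")
print(S[3],D[3])
for n,u in dict(sqL=(226,239),sqR=(268,228)).items(): print(n,onz(S,u,.025))
for n,u in dict(a=(264,202),b=(277,235)).items(): print(n,onz(D,u,.025))
print("dial",onz(S,(369,202),.113),onz(D,(287,315),.113)); print("base",onz(S,(374,231),.03),onz(D,(296,337),.03))
a=cv2.imread("pics/scene0.png");b=cv2.imread("pics/side0.png")
A=cv2.resize(a[150:270,200:420],None,fx=3.6,fy=3.6,interpolation=3)[:, :400*2];
B=cv2.resize(b[130:370,180:400],None,fx=2.4,fy=2.4,interpolation=3)
cv2.imwrite("pics/c1.png",A);cv2.imwrite("pics/c2.png",B)
E
```

```text
[ 1.1263 -0.2576  0.9623] [0.7157 0.6208 0.9286]
sqL [ 0.5029 -0.2412  0.025 ]
sqR [ 0.5017 -0.1144  0.025 ]
a [ 0.4951 -0.2413  0.025 ]
b [ 0.4934 -0.1118  0.025 ]
dial [0.5593 0.1667 0.113 ] [0.5557 0.1773 0.113 ]
base [0.6061 0.1763 0.03  ] [0.5363 0.1916 0.03  ]
```

View pics/c1.png

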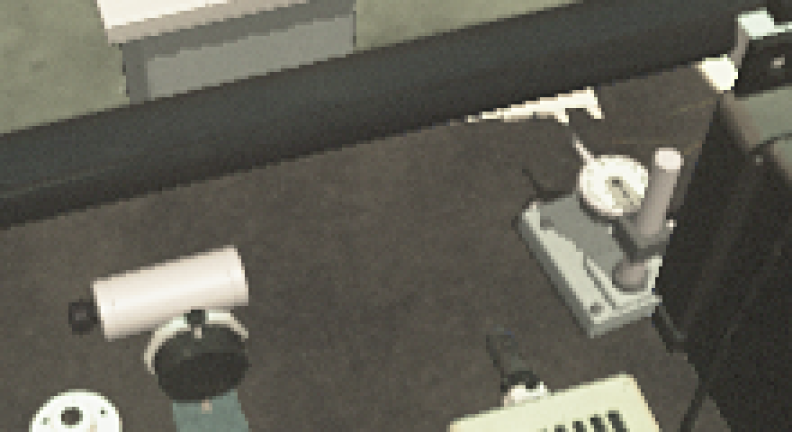

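View pics/c2.png

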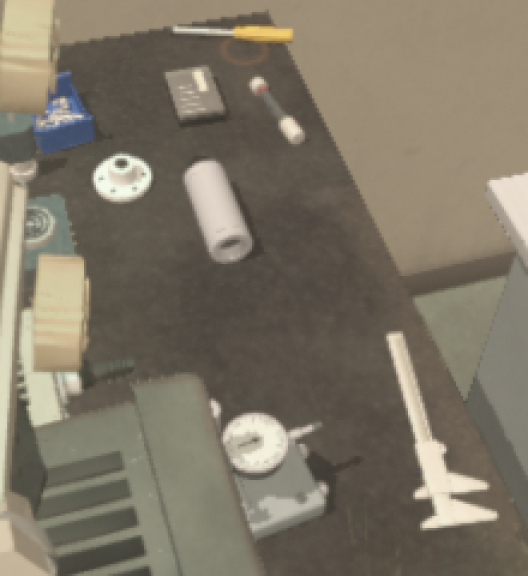

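Run:
```python
from h import *
np.set_printoptions(precision=4,suppress=True)
S=cam("scene");D=cam("side")
dS,dD=(370.3,201.7),(286.3,314.6)
print("dial tri",tri((S,dS),(D,dD)))
print("dial z.113",onz(S,dS,.113),onz(D,dD,.113))
print("plunger tip",tri((S,(360,188.3)),(D,(312.5,308.3))))
print("col top",onz(S,(385.6,193.9),.193),tri((S,(385.6,193.9)),(D,(269.6,300.8))))
print("ball side",onz(D,(313.3,334.2),.018))
print("knob",onz(S,(222.8,237.8),.025))
print("post",tri((S,(60,240)),(D,(115,18))))
for y in(-.3,-.1,.1,.3):  # bar plane-of-sight: scene pixel of bar lower edge; candidate heights
    pass
for u in((120,222),(230,195),(400,160)):
    print("bar",[onz(S,u,z).round(3) for z in(.3,.4,.5,.6)])
print([proj(D,onz(S,(400,160),z)).round() for z in(.3,.4,.5,.6)],[proj(D,onz(S,(120,215),z)).round() for z in(.3,.4,.5,.6)])
print("screen box corner scene(385,180):",[onz(S,(388,180),z).round(3) for z in(0,.1,.2,.3)])
```

```text
dial tri (array([0.5559, 0.1732, 0.1078]), [np.float64(4.251555914918832e-05), np.float64(4.251555914940808e-05)])
dial z.113 [0.5594 0.1706 0.113 ] [0.5568 0.176  0.113 ]
plunger tip (array([0.4956, 0.1698, 0.1   ]), [np.float64(0.00044912222597822787), np.float64(0.00044912222597805613)])
col top [0.601  0.1787 0.193 ] (array([0.5961, 0.1805, 0.1892]), [np.float64(0.00210224234908409), np.float64(0.0021022423490841295)])
ball side [0.4938 0.1901 0.018 ]
knob [ 0.4961 -0.2493  0.025 ]
post (array([ 0.7875, -0.458 ,  0.5244]), [np.float64(0.014536105345552764), np.float64(0.014536105345552644)])
bar [array([ 0.577, -0.454,  0.3  ]), array([ 0.66 , -0.424,  0.4  ]), array([ 0.743, -0.394,  0.5  ]), array([ 0.826, -0.365,  0.6  ])]
bar [array([ 0.574, -0.213,  0.3  ]), array([ 0.658, -0.22 ,  0.4  ]), array([ 0.741, -0.227,  0.5  ]), array([ 0.824, -0.233,  0.6  ])]
bar [array([0.589, 0.198, 0.3  ]), array([0.67 , 0.129, 0.4  ]), array([0.752, 0.06 , 0.5  ]), array([ 0.833, -0.008,  0.6  ])]
[array([[275., 275.]]), array([[216., 217.]]), array([[151., 152.]]), array([[81., 81.]])] [array([[221.,  83.]]), array([[187.,  58.]]), array([[146.,  30.]]), array([[98., -4.]])]
screen box corner scene(385,180): [array([0.417, 0.323, 0.   ]), array([0.491, 0.262, 0.1  ]), array([0.565, 0.202, 0.2  ]), array([0.638, 0.142, 0.3  ])]
```

```bash
cat >> h.py <<'E'
def rows(pos,xa,za):
    "shift cm and turn to reach TCP pos with tool x,z axes"
    s=sensors.sense(); R0=R.from_rotvec(s["tcp_rot"]).as_matrix(); z=np.array(za,float); z/=np.linalg.norm(z); x=np.array(xa,float); x-=z*(x@z); x/=np.linalg.norm(x)
    Rt=np.c_[x,np.cross(z,x),z]; print("shift cm",(R0.T@(np.array(pos)-s["position"])*100).round(2),"turn",R.from_matrix(R0.T@Rt).as_rotvec().round(3))
E
python3 - <<'E'
from h import *
np.set_printoptions(precision=4,suppress=True)
S=cam("scene");D=cam("side")
print("box",tri((S,(401,176)),(D,(270,285))))
print("box2",tri((S,(388,236)),(D,(238,288))))
print("cal",onz(D,(346,270),.005),onz(D,(372,345),.005),onz(D,(385,335),.005))
rows((.40,.15,.25),(-1,0,0),(0,0,-1))
rows((.30,.42,.25),(-1,0,0),(0,0,-1))
E
```

```text
box (array([0.6034, 0.1974, 0.2658]), [np.float64(0.006653660764552383), np.float64(0.006653660764552265)])
box2 (array([0.6728, 0.1342, 0.1649]), [np.float64(0.03055608248771867), np.float64(0.03055608248771886)])
cal [0.3491 0.0338 0.005 ] [0.3699 0.2481 0.005 ] [0.3301 0.2334 0.005 ]
shift cm [-34.49 -34.72  -1.96] turn [-0.002 -0.    -0.273]
shift cm [-17.58 -11.42  -1.99] turn [-0.002 -0.    -0.273]
```

```bash
python3 -m creep '[[100,[-4,-4,0],[0,0,-0.03]],[100,[-8,-8,0],[0,0,-0.06]],[100,[-12,-12,0],[0,0,-0.1]],[100,[-16,-16,0],[0,0,-0.13]],[100,[-20,-20,0],[0,0,-0.16]],[100,[-24,-24,0],[0,0,-0.19]],[100,[-28,-28,-1],[0,0,-0.22]],[100,[-32,-32,-2],[0,0,-0.25]],[100,[-34.5,-34.7,-2],[0,0,-0.273]],[100,[-34.5,-34.7,-2],[0,0,-0.273]]]'
python3 - <<'E'
from h import *
s=sensors.sense(); print(s["joint_positions"],s["position"],s["tcp_rot"])
im=vision.read_camera("wrist"); cv2.imwrite("pics/w1.png",cv2.resize(im[:,:,::-1],(784,588),interpolation=3)); np.save("w1.npy",im)
E
```

```text
clock: 1.35
position: [0.4013, 0.1489, 0.2506]
tcp_rot: [0.006, 3.141, -0.001]
force: [-0.5, -0.3, -0.1]
gripper_width: 0.0879
grip_force: 0.0
[ 1.93933577e-01  8.48705169e-02  1.82875874e+00 -4.98828550e-04
  1.22786213e+00 -1.37288263e+00] [0.40132561 0.14885871 0.25062838] [ 5.98815056e-03  3.14139608e+00 -6.92818057e-04]
```

View pics/w1.png

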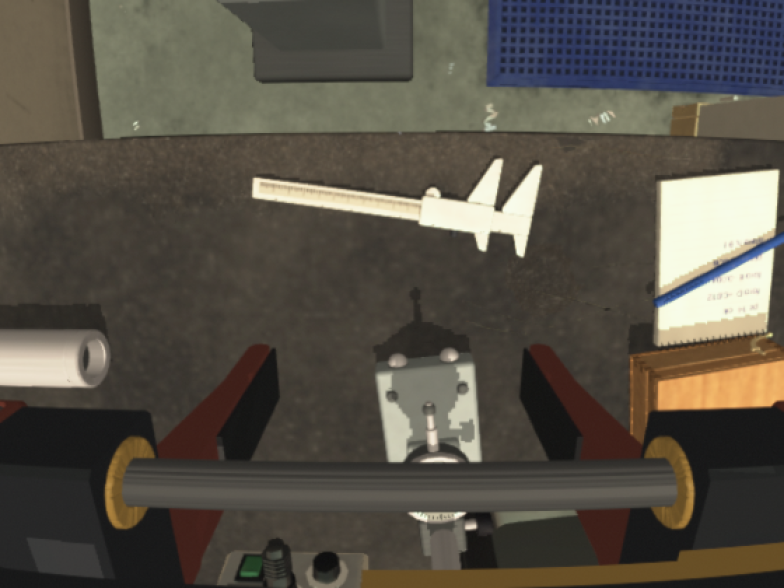

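Run:
```python
from h import *
np.set_printoptions(precision=4,suppress=True)
C=cam("wrist"); im=np.load("w1.npy")
g=cv2.cvtColor(im,cv2.COLOR_RGB2HSV)
for u in((283.6,257.1),(320.7,253.6)):
    x,y=map(round,u); p=im[y-8:y+9,x-9:x+10].astype(int).max(2); print(p[::2,::2])
bl=onz(C,(320.7,254),.018); br=onz(C,(283.6,257.4),.018); print(bl,br,np.linalg.norm(bl-br))
d=(bl-br)[:2]; d/=np.linalg.norm(d); x=np.array([d[1],-d[0]]); print("yaw",np.arctan2(x[1],x[0]),"nest",((bl+br)/2)[:2]-.025*x)
print("tip",onz(C,(306.4,291.4),.1),"foot",onz(C,(66.4,255),.025))
rows((.46,-.18,.25),(0,1,0),(0,0,-1))
```

```text
[[ 49  48  48  48  48  49  49  47  45  44]
 [ 48  48  47  49  51  51  49  47  44  44]
 [ 48  48  62  99 111 113  90  52  45  43]
 [ 47  54 113 134 141 141 130  97  51  49]
 [ 54  84 147 174 155 158 148 126  81  77]
 [ 76 115 177 205 167 171 159 133  78  78]
 [ 79  77 154 156 154 160 124  80  78  80]
 [ 81  81  80  77  82  85  89  93  96 101]
 [118 123 129 115 115 117 117 117 118 120]]
[[ 42  42  44  42  42  42  43  42  45  46]
 [ 42  42  46  61  77  72  51  41  44  45]
 [ 44  46  91 115 128 134 119  63  43  44]
 [ 43  73 118 134 162 180 166 132  69  80]
 [ 73  99 129 146 192 219 207 169  79  76]
 [ 77  96 131 150 166 225 219 124  74  77]
 [ 78  72  74  91 112 115  85  79  82  85]
 [ 83  87  90  94  96 100 114 127 134 141]
 [115 116 116 117 118 118 121 164 188 194]]
[0.4916 0.1924 0.018 ] [0.4958 0.1484 0.018 ] 0.04418668639072216
yaw 0.0950487339425064 nest [0.4688 0.1681]
tip [0.4951 0.1708 0.1   ] foot [ 0.491  -0.1142  0.025 ]
shift cm [ -6.06 -32.98   0.03] turn [-0.001 -0.001  1.568]
```

```bash
python3 -m creep '[[100,[-0.6,-4,0],[0,0,0.17]],[100,[-1.2,-8,0],[0,0,0.34]],[100,[-1.8,-12,0],[0,0,0.51]],[100,[-2.5,-16,0],[0,0,0.68]],[100,[-3,-20,0],[0,0,0.86]],[100,[-4,-24,0],[0,0,1.03]],[100,[-5,-28,0],[0,0,1.2]],[100,[-5.5,-31,0],[0,0,1.38]],[100,[-6,-33,0],[0,0,1.568]],[100,[-6,-33,0],[0,0,1.568]]]'
python3 - <<'E'
from h import *
s=sensors.sense(); print(s["joint_positions"],s["position"],s["tcp_rot"])
im=vision.read_camera("wrist"); cv2.imwrite("pics/w2.png",im[:,:,::-1]); np.save("w2.npy",im)
E
```

```text
clock: 2.65
position: [0.4609, -0.1788, 0.2503]
tcp_rot: [-2.216, -2.225, -0.0]
force: [0.0, 0.3, -0.1]
gripper_width: 0.0874
grip_force: 0.0
[-5.10155114e-01  1.87253262e-01  1.70462555e+00  3.08510879e-04
  1.25047398e+00 -5.14415078e-01] [ 0.46087828 -0.17881167  0.25026619] [-2.21624083e+00 -2.22548565e+00 -1.20759518e-04]
```

View pics/w2.png

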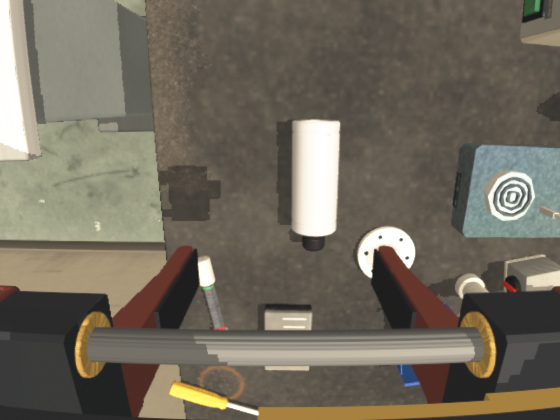

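Run:
```python
from h import *
np.set_printoptions(precision=4,suppress=True)
C=cam("wrist"); im=np.load("w2.npy")
m=im.min(2)
pts=[]
for r in range(135,225,15):
    c=np.where(m[r,270:365]>125)[0]+270; p=onz(C,((c.min()+c.max())/2,r),.03); pts.append(p); print(r,c.min(),c.max(),p)
pts=np.array(pts); k=np.polyfit(pts[:,1],pts[:,0],1); print("x=",k,"yaw of axis",np.arctan(k[0]))
print("foot edge top z.05",onz(C,(317,122),.045),"knob",onz(C,(314,243),.03),"shoulder",onz(C,(314,234),.045))
print("flange",onz(C,(386,253),.02))
from scipy.optimize import least_squares
q=np.array([[.3595,1.5114,np.hypot(.16143,.57718),.2298],[.08487,1.82876,np.hypot(.40133,.14886),.25063],[.18725,1.70463,np.hypot(.46088,.17881),.25027]])
# fit: r = L2 sin q2 + L3 sin(q2+q3) (+a1=0), z = c + L2 cos q2 + L3 cos(q2+q3)
s=np.sin;c=np.cos
A=np.r_[np.c_[s(q[:,0]),s(q[:,0]+q[:,1]),np.zeros(3)],np.c_[c(q[:,0]),c(q[:,0]+q[:,1]),np.ones(3)]]
b=np.r_[q[:,2],q[:,3]]; x=np.linalg.lstsq(A,b,rcond=None); print("L2,L3,h-d6",x[0],A@x[0]-b)
```

```text
135 293 339 [ 0.4923 -0.1288  0.03  ]
150 293 339 [ 0.4928 -0.1444  0.03  ]
165 293 338 [ 0.4927 -0.1603  0.03  ]
180 293 337 [ 0.4927 -0.1766  0.03  ]
195 293 337 [ 0.4932 -0.1932  0.03  ]
210 293 336 [ 0.4931 -0.2103  0.03  ]
x= [-0.0087  0.4913] yaw of axis -0.008740068155657275
foot edge top z.05 [ 0.4917 -0.1148  0.045 ] knob [ 0.4938 -0.2494  0.03  ] shoulder [ 0.4921 -0.2329  0.045 ]
flange [ 0.5806 -0.2658  0.02  ]
L2,L3,h-d6 [ 0.6205  0.3989 -0.2334] [ 0.0001  0.0003 -0.0003 -0.0003  0.0002  0.0001]
```

```bash
python3 -m creep '[[100,[0,0.5,0],[0,0,0.18]],[100,[0,1,0],[0,0,0.36]],[100,[0,1.5,0],[0,0,0.54]],[100,[0,2,0],[0,0,0.72]],[100,[0,2.5,0],[0,0,0.9]],[100,[0,3,0],[0,0,1.08]],[100,[0,3.2,0],[0,0,1.26]],[100,[0,3.2,0],[0,0,1.44]],[100,[0,3.2,0],[0,0,1.62]],[100,[0,3.2,0],[0,0,1.8]],[100,[0,3.2,0],[0,0,1.98]],[100,[0,3.2,0],[0,0,2.16]]]'
python3 - <<'E'
from h import *
s=sensors.sense(); print(s["joint_positions"])
rows((.493,-.22,.15),(0,-1,0),(0,0,-1))
E
```

```text
clock: 4.2
position: [0.492, -0.1769, 0.2505]
tcp_rot: [-3.007, 0.908, 0.002]
force: [-0.6, -0.2, 0.6]
gripper_width: 0.0881
grip_force: 0.0
[-4.77655227e-01  2.29647811e-01  1.64738301e+00  4.98375438e-04
  1.26575427e+00  1.67941082e+00]
shift cm [ 2.48  3.54 10.05] turn [0.    0.001 0.984]
```

```bash
python3 -m creep '[[100,[0,0,0],[0,0,0.18]],[100,[0,0,0],[0,0,0.36]],[100,[0,0,0],[0,0,0.54]],[100,[0,0,0],[0,0,0.72]],[100,[0,0,0],[0,0,0.88]],[100,[0,0,0],[0,0,0.984]],[100,[0,0,0],[0,0,0.984]]]'
python3 - <<'E'
from h import *
s=sensors.sense(); print(s["joint_positions"])
zt=(0,.5,-.866)
rows((.493,-.20,.12),(0,-1,0),zt)
rows((.493,-.1735,.022),(0,-1,0),zt)
E
```

```text
clock: 5.08
position: [0.4921, -0.1773, 0.2506]
tcp_rot: [-2.228, 2.215, 0.002]
force: [0.0, -0.2, 0.0]
gripper_width: 0.0876
grip_force: 0.0
[-4.78182199e-01  2.29811590e-01  1.64702626e+00  3.88657589e-04
  1.26566921e+00  2.65727635e+00]
shift cm [ 2.28 -0.08 13.05] turn [ 0.002 -0.523  0.006]
shift cm [-0.36 -0.1  22.86] turn [ 0.002 -0.523  0.006]
```

```bash
python3 -m creep '[[100,[1,0,2],[0,-0.15,0]],[100,[2.5,0,5],[0,-0.3,0]],[100,[4,0,9],[0,-0.45,0]],[100,[5,-0.1,13.3],[0,-0.523,0.006]],[100,[5,-0.1,13.3],[0,-0.523,0.006]],[100,[5,-0.1,13.3],[0,-0.523,0.006]]]'
python3 - <<'E'
from h import *
s=sensors.sense(); print(s["joint_positions"])
zt=(0,.5,-.866)
rows((.493,-.1735,.022),(0,-1,0),zt)
im=vision.read_camera("wrist"); cv2.imwrite("pics/w3.png",im[:,:,::-1])
C=cam("wrist",s)
print(proj(C,[(.493,-.1135,.025),(.493,-.2335,.025),(.493,-.179,.05)]))
print("FK",s["position"],s["tcp_rot"])
E
```

```text
clock: 5.82
position: [0.4939, -0.2282, 0.1189]
tcp_rot: [-1.925, 1.93, 0.515]
force: [-0.2, -0.3, -0.2]
gripper_width: 0.0878
grip_force: 0.0
[-0.80566703  0.58994536  1.56203918  0.35935899  1.39427162  2.20162992]
shift cm [ 0.09  0.1  11.13] turn [-0.001 -0.001 -0.002]
[[286.27872312 256.34569185]
 [286.27214996 147.0466041 ]
 [286.35939238 230.41052324]]
FK [ 0.49386487 -0.22821129  0.11890655] [-1.92501566  1.93012134  0.51486299]
```

View pics/w3.png

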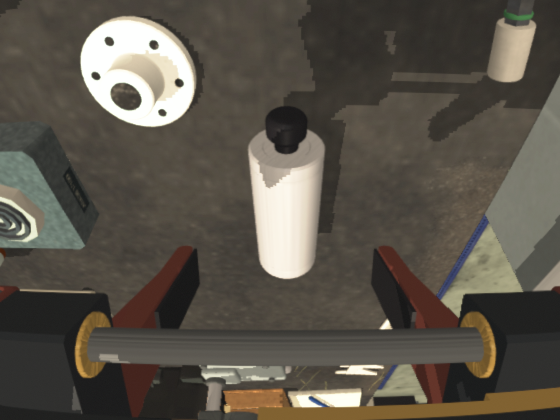

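```bash
python3 -m creep '[[100,[0,0,3],[0,0,0]],[100,[0,0,6],[0,0,0]],[100,[0.1,0.1,9],[0,0,0]],[100,[0.1,0.1,11.1],[0,0,0]],[100,[0.1,0.1,11.1],[0,0,0]],[50,[0.1,0.1,11.1],[0,0,0]],[40,[0.1,0.1,11.1],[0,0,0]],[40,[0.1,0.1,11.1],[0,0,0]],[40,[0.1,0.1,11.1],[0,0,0]],[40,[0.1,0.1,11.1],[0,0,0]]]' 50
cat > fk.py <<'E'
from h import *
from scipy.optimize import least_squares
def fk(q,p):
    a1,h,L2,L3,d6,off=p
    M=R.from_euler('z',q[0]).as_matrix(); A=M@R.from_euler('y',q[1]).as_matrix(); B=A@R.from_euler('y',q[2]).as_matrix()
    C=B@R.from_euler('zyz',[0,0,0]).as_matrix()@R.from_euler('z',q[3]).as_matrix()@R.from_euler('y',q[4]).as_matrix()@R.from_euler('z',q[5]).as_matrix()@R.from_euler('z',np.pi/2).as_matrix()
    o=M@[a1,0,0]+[0,0,h]; return o+A@[0,0,L2]+B@[off,0,L3]+C@[0,0,d6],C
E
python3 - <<'E'
from fk import *
np.set_printoptions(precision=4,suppress=True)
s=sensors.sense(); print(s["joint_positions"])
Q=[[1.18287,.359525,1.511402,0,1.272508,-.115098],[.193934,.08487,1.828759,-.0005,1.227862,-1.372883],[-.510155,.187253,1.704626,.0003,1.250474,-.514415],[-.477655,.229648,1.647383,.0005,1.265754,1.679411],[-.805667,.589945,1.562039,.359359,1.394272,2.20163],s["joint_positions"]]
P=[[.161431,.577184,.229809],[.401326,.148859,.250628],[.460878,-.178812,.250266],[.492,-.1769,.2505],[.493865,-.228211,.118907],s["position"]]
f=lambda p:np.r_[[fk(q,p)[0]-x for q,x in zip(Q,P)]].ravel()
r=least_squares(f,[0,.2,.6,.4,.4,0]); print(r.x,abs(r.fun).max())
print(fk(s["joint_positions"],r.x)[1],R.from_rotvec(s["tcp_rot"]).as_matrix()); np.save("p.npy",r.x)
E
```

```text
clock: 7.12
position: [0.4928, -0.175, 0.0212]
tcp_rot: [-1.922, 1.933, 0.515]
force: [-0.7, -0.7, 3.2]
gripper_width: 0.0491
grip_force: 50.0
[-0.7464  0.6926  1.6913  0.4122  1.1622  2.1573]
[-0.023   0.295   0.6779  0.4174  0.5529  0.0276] 0.0684954832290027
[[-0.0053 -1.      0.0017]
 [-0.8665  0.0054  0.4992]
 [-0.4992  0.0011 -0.8665]] [[-0.0053 -1.      0.0017]
 [-0.8665  0.0054  0.4992]
 [-0.4992  0.0011 -0.8665]]
```

```bash
cat > fk.py <<'E'
from h import *
from scipy.optimize import least_squares
e=lambda a,t:R.from_euler(a,t).as_matrix()
def chain(q):
    M=e('z',q[0]);A=M@e('y',q[1]);B=A@e('y',q[2]);D=B@e('z',q[3]);E=D@e('y',q[4]);F=E@e('z',q[5])@e('z',np.pi/2); return M,A,B,D,E,F
def fk(q,p):
    M,A,B,D,E,F=chain(q); return M@[p[0],0,p[1]]+A@[0,0,p[2]]+B@[p[3],p[4],p[5]]+E@[p[6],p[7],p[8]]+F@[p[9],p[10],0],F
def wrist(q,p):
    M,A,B,*_=chain(q); return M@[p[0],0,p[1]]+A@[0,0,p[2]]+B@[p[3],p[4],p[5]]
E
cat > fit.py <<'E'
from fk import *
np.set_printoptions(precision=4,suppress=True)
s=sensors.sense()
Q=[[1.18287,.359525,1.511402,0,1.272508,-.115098],[.193934,.08487,1.828759,-.0005,1.227862,-1.372883],[-.510155,.187253,1.704626,.0003,1.250474,-.514415],[-.477655,.229648,1.647383,.0005,1.265754,1.679411],[-.805667,.589945,1.562039,.359359,1.394272,2.20163],[-.7464,.6926,1.6913,.4122,1.1622,2.1573],s["joint_positions"]]
P=[[.161431,.577184,.229809],[.401326,.148859,.250628],[.460878,-.178812,.250266],[.492,-.1769,.2505],[.493865,-.228211,.118907],[.4928,-.175,.0212],s["position"]]
x0=np.array([0,.2,.62,0,0,.4,0,0,.4,0,0]); w=np.array([1,.05,.05,1,1,.05,1,1,.05,1,1])*.01
f=lambda p:np.r_[np.ravel([fk(q,p)[0]-x for q,x in zip(Q,P)]),(p-x0)*w]
r=least_squares(f,x0); print(r.x,abs(r.fun[:-11]).max(),r.fun[:-11].reshape(-1,3)[-1]); np.save("p.npy",r.x)
print("wrist",wrist(s["joint_positions"],r.x),s["position"],s["joint_positions"],s["force"])
E
python3 -m creep '[[40,[0,0,-1],[0,0,0]],[40,[0,0,-2],[0,0,0]],[40,[0,0,-4],[0,0,0]],[40,[0,0,-6],[0,0,0]],[40,[0,0,-6],[0,0,0]]]' 60; python3 fit.py
```

```text
clock: 7.75
position: [0.4935, -0.2065, 0.0739]
tcp_rot: [-1.923, 1.934, 0.51]
force: [0.6, 0.2, -7.7]
gripper_width: 0.0488
grip_force: 60.0
[-0.0009  0.2669  0.611   0.112   0.0679  0.4339 -0.0006  0.001   0.3737
  0.      0.    ] 4.1726191225943676e-05 [-0. -0.  0.]
wrist [ 0.491  -0.3923  0.3982] [ 0.4935 -0.2065  0.0739] [-0.7824  0.6321  1.6251  0.3789  1.2856  2.1828] [ 0.5688  0.2246 -7.6693]
```

```bash
cat >> fk.py <<'E'
lo=np.array([-2.97,-1.01,.21,-.96,.2,-2.98]);hi=np.array([2.97,2.36,2.38,4.11,2.71,2.98])
def frame(xa,za):
    z=np.array(za,float);z/=np.linalg.norm(z);x=np.array(xa,float);x-=z*(x@z);x/=np.linalg.norm(x);return np.c_[x,np.cross(z,x),z]
def ik(pos,Rt,q0,p):
    def f(q):
        x,F=fk(q,p); return np.r_[(x-pos)*5,R.from_matrix(F.T@Rt).as_rotvec()]
    r=least_squares(f,np.clip(q0,lo+.01,hi-.01),bounds=(lo,hi)); return r.x,abs(r.fun).max()
E
python3 - <<'E'
from fk import *
np.set_printoptions(precision=3,suppress=True)
p=np.load("p.npy");q=sensors.sense()["joint_positions"]
seq=[("up,down",(.47,-.19,.15),(0,-1,0),(0,0,-1)),("yaw90",(.47,-.1,.2),(1,.05,0),(0,0,-1)),("yaw180",(.46,0,.2),(0,1,0),(0,0,-1))]
for n,x,xa,za in seq:
    q,er=ik(np.array(x),frame(xa,za),q,p); print(n,q,er,wrist(q,p))
ps=.095; gx=np.array([np.cos(ps),np.sin(ps),0]);gy=np.array([-gx[1],gx[0],0]);nest=np.array([.469,.168,0])
q3=q
for dist in(-.08,0):
  for al in(30,45,60,65):
    a=np.radians(al); z=gy*np.sin(a)-np.array([0,0,np.cos(a)]); xa=gy*np.cos(a)+np.array([0,0,np.sin(a)])
    q,er=ik(nest+gx*dist+[0,0,.065]+.011*z,frame(xa,z),q,p); print(dist,al,q,er,wrist(q,p))
E
```

```text
up,down [-0.52   0.32   1.804  0.     1.018  2.621] 9.434683335933394e-10 [ 0.469 -0.191  0.524]
yaw90 [-0.353  0.221  1.8    0.     1.121  1.167] 5.551115123125783e-16 [ 0.469 -0.101  0.574]
yaw180 [-0.15   0.191  1.84   0.     1.111 -0.15 ] 1.1102230246251565e-15 [ 0.459 -0.001  0.574]
-0.08 30 [-0.218  0.475  2.139  0.696  0.836 -0.869] 7.47577688236715e-15 [ 0.405 -0.02   0.379]
-0.08 45 [-0.387  0.618  2.126  0.827  1.018 -1.156] 1.1690592692711218e-14 [ 0.413 -0.095  0.322]
-0.08 60 [-0.502  0.795  2.084  0.873  1.206 -1.339] 1.1728020354118713e-15 [ 0.418 -0.152  0.247]
-0.08 65 [-0.529  0.858  2.065  0.879  1.269 -1.385] 7.539257977989463e-16 [ 0.419 -0.167  0.219]
0 30 [-0.167  0.533  1.964  0.659  0.909 -0.745] 3.774728884818055e-14 [ 0.485 -0.013  0.379]
0 45 [-0.312  0.654  1.954  0.824  1.086 -1.014] 1.3183898417423734e-15 [ 0.492 -0.087  0.321]
0 60 [-0.414  0.809  1.917  0.91   1.28  -1.194] 5.551115123125783e-16 [ 0.498 -0.145  0.246]
0 65 [-0.439  0.865  1.9    0.928  1.345 -1.24 ] 8.326672684688674e-16 [ 0.499 -0.159  0.218]
```

Run:
```python
from h import *
rows((.47,-.19,.15),(0,-1,0),(0,0,-1))
rows((.47,-.19,.20),(0,-1,0),(0,0,-1))
```

```text
shift cm [-5.2   2.35 -5.79] turn [-0.002  0.52  -0.006]
shift cm [ -7.69   2.35 -10.13] turn [-0.002  0.52  -0.006]
```

```bash
python3 -m creep '[[40,[-1.5,0.3,-2],[0,0,0]],[40,[-3,0.8,-4],[0,0.1,0]],[40,[-4.5,1.3,-6],[0,0.2,0]],[40,[-6,1.8,-8],[0,0.32,0]],[40,[-7.2,2.2,-9.5],[0,0.44,0]],[40,[-7.7,2.35,-10.1],[0,0.52,-0.006]],[40,[-7.7,2.35,-10.1],[0,0.52,-0.006]]]'
python3 - <<'E'
from h import *
rows((.47,-.1,.2),(1,.05,0),(0,0,-1))
rows((.46,0,.2),(0,1,0),(0,0,-1))
E
```

```text
clock: 8.62
position: [0.468, -0.1856, 0.1987]
tcp_rot: [-2.223, 2.216, 0.008]
force: [-1.0, 0.3, -7.1]
gripper_width: 0.0489
grip_force: 60.0
shift cm [-8.56 -0.23 -0.08] turn [-0.003  0.005 -1.617]
shift cm [-18.56   0.74  -0.03] turn [-8.000e-03  3.000e-03 -3.138e+00]
```

```bash
python3 -m creep '[[40,[-1,0,0],[0,0,-0.1]],[40,[-2,0,0],[0,0,-0.25]],[40,[-3,0,0],[0,0,-0.42]],[40,[-4,0,0],[0,0,-0.6]],[40,[-5,0,0],[0,0,-0.78]],[40,[-6,0,0],[0,0,-0.96]],[40,[-7.5,0,0],[0,0,-1.14]],[40,[-9,0.2,0],[0,0,-1.32]],[40,[-11,0.4,0],[0,0,-1.5]],[40,[-13,0.6,0],[0,0,-1.68]],[40,[-14,0.7,0],[0,0,-1.86]],[40,[-15,0.7,0],[0,0,-2.04]]]'
python3 - <<'E'
from fk import *
rows((.45,0,.2),(-np.sin(.095),np.cos(.095),0),(0,0,-1))
E
```

```text
clock: 10.12
position: [0.461, -0.0377, 0.1979]
tcp_rot: [-3.047, -0.738, 0.004]
force: [-0.4, -0.1, -6.7]
gripper_width: 0.0494
grip_force: 60.0
shift cm [ 0.75 -3.86 -0.18] turn [-0.007 -0.003 -1.191]
```

```bash
python3 -m creep '[[40,[0.1,-0.5,0],[0,0,-0.17]],[40,[0.2,-1,0],[0,0,-0.35]],[40,[0.3,-1.5,0],[0,0,-0.53]],[40,[0.4,-2,0],[0,0,-0.71]],[40,[0.5,-2.6,0],[0,0,-0.88]],[40,[0.6,-3.2,0],[0,0,-1.04]],[40,[0.7,-3.8,-0.2],[0,0,-1.15]],[40,[0.7,-3.9,-0.2],[-0.007,-0.003,-1.191]],[40,[0.7,-3.9,-0.2],[-0.007,-0.003,-1.191]]]'
cat > goal.py <<'E'
from fk import *
ps=.095; gx=np.array([np.cos(ps),np.sin(ps),0]);gy=np.array([-gx[1],gx[0],0]);nest=np.array([.469,.168,0])
def goal(dist,al,h,lat=0):
    a=np.radians(al); z=gy*np.sin(a)-np.array([0,0,np.cos(a)]); xa=gy*np.cos(a)+np.array([0,0,np.sin(a)])
    rows(nest+gx*dist+gy*lat+[0,0,h]+.011*z,xa,z)
E
python3 - <<'E'
from goal import *
print(sensors.sense()["joint_positions"])
goal(-.05,60,.16,-.1)
goal(-.05,60,.16,0)
E
```

```text
clock: 11.25
position: [0.4503, -0.0004, 0.2008]
tcp_rot: [2.119, 2.315, 0.0]
force: [-1.1, -1.1, -7.2]
gripper_width: 0.0495
grip_force: 60.0
[-1.53273555e-01  1.74835704e-01  1.85927013e+00 -1.71615697e-03
  1.10478871e+00 -2.40840556e-01]
shift cm [ 7.54 -1.6   4.61] turn [ 0.006  1.049 -0.005]
shift cm [17.54 -1.66  4.59] turn [ 0.006  1.049 -0.005]
```

```bash
python3 -m creep '[[40,[0.5,0,0],[0,0.1,0]],[40,[1.5,-0.3,0],[0,0.25,0]],[40,[2.5,-0.6,0.5],[0,0.42,0]],[40,[3.5,-0.9,1.2],[0,0.58,0]],[40,[4.5,-1.2,2],[0,0.74,0]],[40,[5.8,-1.4,3],[0.003,0.9,0]],[40,[7,-1.6,4],[0.006,1.0,-0.005]],[40,[7.5,-1.6,4.6],[0.006,1.049,-0.005]],[40,[7.5,-1.6,4.6],[0.006,1.049,-0.005]],[40,[7.5,-1.6,4.6],[0.006,1.049,-0.005]]]'
python3 - <<'E'
from goal import *
print(sensors.sense()["joint_positions"])
goal(-.05,60,.16,0)
a=vision.read_camera("scene");b=vision.read_camera("side");c=vision.read_camera("wrist")
A=cv2.resize(a[140:280,220:400],(540,420),interpolation=3);B=cv2.resize(b[200:350,190:350],(0,0),fx=2.6,fy=2.6,interpolation=3)[:390,:416]
o=np.zeros((600,800,3),np.uint8);o[:300,:386]=cv2.resize(A,(386,300));o[:300,400:]=cv2.resize(B,(400,300));o[300:,:400]=cv2.resize(c,(400,300))
cv2.imwrite("pics/m1.png",o[:,:,::-1])
E
```

```text
clock: 12.5
position: [0.4292, 0.0718, 0.1549]
tcp_rot: [-1.496, -1.65, -0.862]
force: [-1.2, -0.3, -7.9]
gripper_width: 0.0492
grip_force: 60.0
[-0.62870351  0.62689408  1.89632282  0.70660168  1.49163895 -1.1227527 ]
shift cm [ 5.08 -0.11  8.78] turn [-0.     0.005  0.003]
```

View pics/m1.png

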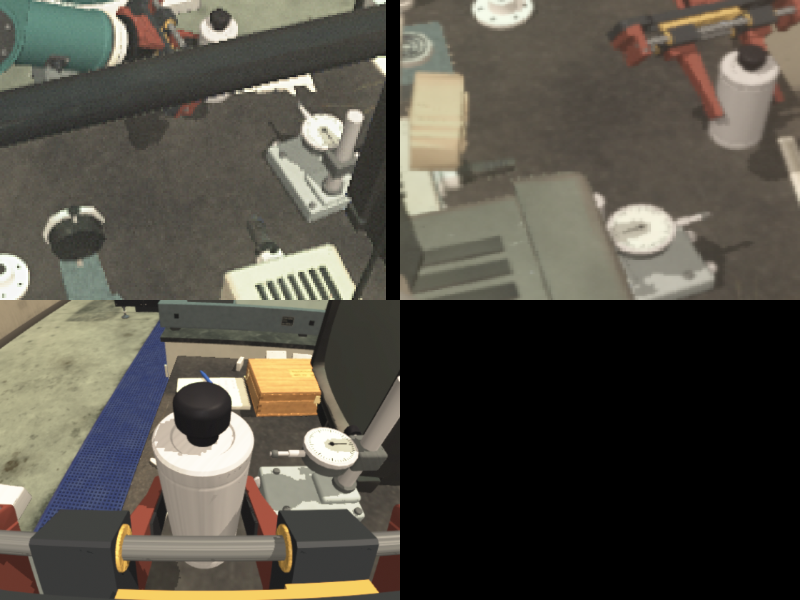

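Run:
```python
from goal import *
goal(-.05,60,.11,-.006)
goal(-.05,60,.075,-.006)
```

```text
shift cm [ 0.36 -0.09 10.77] turn [-0.     0.004  0.004]
shift cm [-2.67 -0.1  12.53] turn [-0.     0.004  0.004]
```

```bash
python3 -m creep '[[40,[0.5,0,2],[0,0,0]],[40,[0.5,0,4],[0,0,0]],[40,[0.4,0,6],[0,0,0]],[40,[0.4,-0.1,8],[0,0,0]],[40,[0.4,-0.1,9.8],[0,0.004,0.004]],[40,[0.4,-0.1,10.8],[0,0.004,0.004]],[40,[-1,-0.1,11.5],[0,0.004,0.004]],[40,[-2,-0.1,12.1],[0,0.004,0.004]],[40,[-2.6,-0.1,12.5],[0,0.004,0.004]],[40,[-2.6,-0.1,12.5],[0,0.004,0.004]]]'
python3 - <<'E'
from goal import *
C=cam("wrist");c=vision.read_camera("wrist")
print(sensors.sense()["force"],proj(C,[nest,nest+.025*gx+.022*gy+[0,0,.018],nest+.025*gx-.022*gy+[0,0,.018],nest-.05*gx+[0,0,.144]]).round(1))
goal(-.05,60,.067,-.006)
cv2.imwrite("pics/w4.png",c[:,:,::-1]); np.save("w4.npy",c)
E
```

```text
clock: 13.9
position: [0.4184, 0.1671, 0.0696]
tcp_rot: [-1.494, -1.64, -0.863]
force: [-0.2, 0.2, -7.6]
gripper_width: 0.0494
grip_force: 60.0
[-0.25466049  0.29395052 -7.70499165] [[366.  340.9]
 [404.9 294.7]
 [422.1 364.4]
 [285.7 154.7]]
shift cm [-0.76  0.05  0.38] turn [-0.001 -0.003 -0.002]
```

View pics/w4.png

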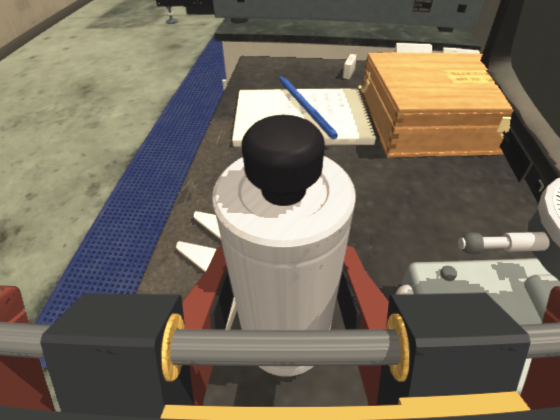

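```bash
python3 -m creep '[[40,[-0.25,0,0.13],[0,0,0]],[40,[-0.45,0,0.25],[0,0,0]],[40,[-0.45,0,0.25],[0,0,0]]]'; python3 -m creep '[[40,[-0.1,0,0.05],[0,0,0]],[40,[-0.1,0,0.05],[0,0,0]]]';  python3 -m creep '[[40,[-0.1,0,0.05],[0,0,0]],[40,[-0.1,0,0.05],[0,0,0]]]'
```

```text
clock: 14.32
position: [0.4183, 0.1673, 0.0649]
tcp_rot: [-1.494, -1.641, -0.863]
force: [0.6, 0.6, -7.5]
gripper_width: 0.0492
grip_force: 60.0
clock: 14.58
position: [0.4183, 0.1673, 0.0638]
tcp_rot: [-1.494, -1.641, -0.863]
force: [-0.2, 0.5, -7.3]
gripper_width: 0.0494
grip_force: 60.0
clock: 14.82
position: [0.4183, 0.1672, 0.0627]
tcp_rot: [-1.494, -1.641, -0.863]
force: [0.4, -0.5, -7.7]
gripper_width: 0.0494
grip_force: 60.0
```

```bash
for i in 1 2 ; do python3 -m creep '[[40,[-0.09,0,0.05],[0,0,0]],[40,[-0.09,0,0.05],[0,0,0]]]' | egrep 'pos|^force'; done
```

```text
position: [0.4183, 0.1672, 0.0616]
force: [0.3, 0.5, -7.1]
position: [0.4183, 0.1672, 0.0606]
force: [-1.1, 0.5, -7.0]
```

```bash
for i in 1 2 ; do python3 -m creep '[[40,[-0.09,0,0.05],[0,0,0]],[40,[-0.09,0,0.05],[0,0,0]]]' | egrep 'pos|^force'; done
```

```text
position: [0.4183, 0.1673, 0.0599]
force: [0.8, -1.4, -4.2]
position: [0.4183, 0.1675, 0.0598]
force: [0.9, -3.5, 6.6]
```

```bash
python3 -m creep '[[60,[0,0,0],[0,0,0]],[65,[0,0,0],[0,0,0]],[65,[0,0,0],[0,0,0]],[65,[0,0,0],[0,0,0]]]'
python3 - <<'E'
from goal import *
C=cam("wrist");c=vision.read_camera("wrist"); np.save("w5.npy",c); c4=np.load("w4.npy")
for im in(c4,c):
    d=im.astype(int).max(2); k=(d[100:200,230:345]<50).astype(np.uint8); n,l,st,ce=cv2.connectedComponentsWithStats(k); i=1+st[1:,4].argmax(); print(st[i]+[230,100,0,0,0],ce[i]+[230,100])
for lat in(0,.005,-.005): print(lat,proj(C,[nest-.05*gx+lat*gy+[0,0,.144],nest-.05*gx+lat*gy+[0,0,.126]]).round(1))
print(sensors.sense()["force"],sensors.sense()["moment"])
E
```

```text
clock: 16.32
position: [0.4182, 0.1673, 0.0586]
tcp_rot: [-1.493, -1.641, -0.863]
force: [-0.4, -0.7, 0.3]
gripper_width: 0.0571
grip_force: 0.0
[ 242  116   83   84 3728] [280.70091202 165.12795064]
[ 245  113   83   87 4015] [283.94022416 161.61718555]
0 [[286.7 125.6]
 [286.6 171.9]]
0.005 [[286.6 116.7]
 [286.5 162.5]]
-0.005 [[286.7 135.2]
 [286.6 181.9]]
[-0.64888255  0.60265886 -0.93852775] [-0.41165252  0.04333692 -0.10732491]
```

Run:
```python
from goal import *
np.set_printoptions(precision=1,suppress=True)
C=cam("wrist");c=np.load("w5.npy"); m=c.min(2).astype(int)
print("kn top", [(u,int(np.where(c[90:200,u].max(1)<50)[0][0]+90)) for u in(270,286,300)])
for u in(222,230,238,336,344,350):
    print(u,m[120:230:4,u])
t=np.radians(np.arange(0,360,2))
for lat in(0,-.003,-.006):
    b=nest-.05*gx+lat*gy
    rim=proj(C,b+.025*(np.outer(np.cos(t),gx)+np.outer(np.sin(t),gy))+[0,0,.12]); up=rim[rim[:,1]<np.median(rim[:,1])]; up=up[up[:,0].argsort()]
    kn=proj(C,b+.013*(np.outer(np.cos(t),gx)+np.outer(np.sin(t),gy))+[0,0,.144])
    print(lat,np.interp([222,230,238,336,344,350],up[:,0],up[:,1]),"cols",rim[:,0].min(),rim[:,0].max(),"front",rim[:,1].max(),"knobtop",kn[:,1].min(),kn[:,0].min(),kn[:,0].max())
print("tubecols",np.where(m[215]>120)[0][[0,-1]],"ball pix pred",proj(C,[nest+.025*gx+.022*gy+[0,0,.018]]))
k=m[270:310,380:430]; print(k[::4,::3])
```

```text
kn top [(270, 115), (286, 113), (300, 114)]
222 [ 74  78  75  71  73  74  75  72  68  72  68  71  72 118 217 211 161 161
 162 215 169 232 187 174 174 110 108 108]
230 [ 66  67  54  58  46  67  70  73  67  66  66 161 234 182 160 162 162 161
 161 163 159 162 236 235 231 184 185 118]
238 [242 244 244 151 133  71  66  70  67  70 232 231 215 161 163 161 160 162
 160 160 165 165 203 230 236 233 206 189]
336 [203  60  71 149  79  71  66  67  66  69 220 234 235 233 231 234 233 236
 233 233 235 238 237 237 237 239 222 220]
344 [247 243 231 140  80  68  66  66  64  65  64  66 228 234 233 234 232 232
 236 236 236 237 238 237 226 220 183 136]
350 [246 243 226 148  78  66  64  66  66  68  65  66  66 154 230 231 234 235
 235 235 237 236 224 220 212 136 133 141]
0 [169.2 160.9 155.2 155.9 161.9 168.1] cols 213.6905987206714 359.33646993461093 front 242.0621738437837 knobtop 103.50933808990966 242.87262119604898 330.3726329828775
-0.003 [173.3 165.3 159.7 160.3 166.2 172.1] cols 212.43574469088122 360.6463010384596 front 250.15185673444296 knobtop 108.27445353475056 241.99258634176596 331.3253026644
[... 238 characters left out ...]
 64  64  62  61  60  61  61  70  76  76  77 113 151 179 190]
 [ 60  60  62  61  61  61  61  61  63  74  85  84  70  93 118 120 128]
 [ 58  57  51  42  46  49  48  47  98 162 194 218 171  76 102 116 124]
 [ 62  55  40  41  41  44  43  93 140 170 193 164 157  80  91 113 120]
 [ 61  62  60  41  41  42  43 103 125 136 144 152 157  99  81 105 117]
 [ 62  62  62  60  42  41  41  98 117 131 140 151 157 115  77  96 114]
 [ 62  61  62  62  61  43  40  69 109  84  89  90  91  74  63  66  72]
 [ 62  62  62  61  62  63  40  40  40  28  56  59  60  58  59  59  60]
 [ 62  62  62  61  62  62  61  44  31  27  30  59  58  59  59  59  59]
 [ 62  62  62  61  61  62  61  61  30  28  28  31  59  60  60  60  60]]
```

```bash
python3 -m creep '[[50,[0,0,0],[0,0,0]],[45,[0,0,0],[0,0,0]],[45,[0,0,0],[0,0,0]],[45,[0.05,0.2,0.08],[0,0,0]],[45,[0.1,0.6,0.17],[0,0,0]],[45,[0.15,1.1,0.26],[0,0,0]],[45,[0.15,1.6,0.26],[0,0,0]],[45,[0.15,2.1,0.26],[0,0,0]],[45,[0.15,2.6,0.26],[0,0,0]],[45,[0.15,3.0,0.26],[0,0,0]],[45,[0.15,3.3,0.26],[0,0,0]],[45,[0.15,3.5,0.26],[0,0,0]]]' 15
python3 - <<'E'
from goal import *
s=sensors.sense(); print(gx@(s["position"]-nest),gy@(s["position"]-nest),s["force"],s["moment"])
E
```

```text
clock: 17.88
position: [0.4528, 0.1736, 0.0586]
tcp_rot: [-1.493, -1.641, -0.862]
force: [-5.2, -1.1, 1.0]
gripper_width: 0.0499
grip_force: 15.0
-0.01564083859199778 0.007122543531398482 [-5.19860336 -1.07969587  0.99045475] [-0.4033109  0.6592571  0.7977462]
```

```bash
python3 -m creep '[[45,[0,0.3,0],[0,0,0]],[45,[0,0.6,0],[0,0,0]],[45,[0,0.8,0],[0,0,0]],[45,[0,0.8,0],[0,0,0]]]' | egrep 'pos|^force|width'
python3 - <<'E'
from goal import *
s=sensors.sense(); print(gx@(s["position"]-nest),gy@(s["position"]-nest),s["force"],s["moment"])
S=cam("scene");D=cam("side");C=cam("wrist");c=vision.read_camera("wrist");cv2.imwrite("pics/w6.png",c[:,:,::-1]); np.save("w6.npy",c)
E
```

```text
position: [0.461, 0.1743, 0.0586]
force: [-3.7, 1.2, 0.9]
gripper_width: 0.0496
-0.007370193421672244 0.007062981796076975 [-3.72920866  1.18881433  0.86996035] [-0.26916312  0.57800918  0.61566649]
```

View pics/w6.png

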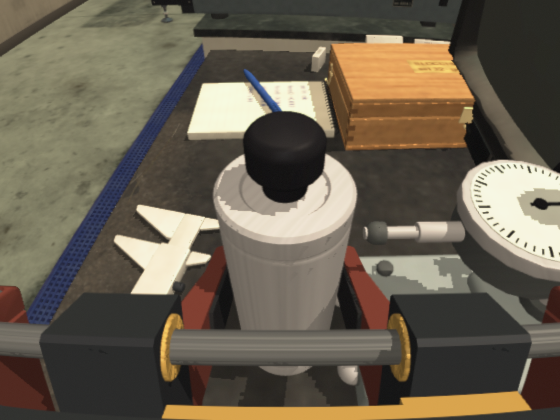

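```bash
python3 -m creep '[[45,[0,0.2,0],[0,0,0]],[45,[0,0.4,0],[0,0,0]],[45,[0,0.4,0],[0,0,0]]]' | egrep 'pos|^force|width'
python3 -m creep '[[45,[0,0.1,0],[0,0,0]],[45,[0,0.1,0],[0,0,0]]]' | egrep 'pos|^force|width'
python3 - <<'E'
from goal import *
s=sensors.sense(); print(gx@(s["position"]-nest),gy@(s["position"]-nest),s["force"],s["moment"])
E
```

```text
position: [0.4647, 0.1747, 0.0586]
force: [-3.3, -1.0, 1.7]
gripper_width: 0.0498
position: [0.4654, 0.1748, 0.0586]
force: [-4.3, -0.2, 1.7]
gripper_width: 0.05
-0.0029282154480589663 0.007151846268650345 [-4.31253891 -0.24008075  1.70450975] [-0.22958543  0.69358877  0.76852738]
```

```bash
for i in 1 2 3; do python3 -m creep '[[45,[0,0.08,0],[0,0,0]],[45,[0,0.08,0],[0,0,0]]]' | egrep 'pos|^force|width'; done
python3 - <<'E'
from goal import *
s=sensors.sense(); print(gx@(s["position"]-nest),gy@(s["position"]-nest),s["force"],s["moment"])
E
```

```text
position: [0.4662, 0.1749, 0.0587]
force: [-5.5, 0.2, 0.7]
gripper_width: 0.0496
position: [0.4667, 0.175, 0.0587]
force: [-6.3, -1.1, 0.8]
gripper_width: 0.0495
position: [0.4669, 0.1751, 0.0587]
force: [-7.9, -1.0, 2.3]
gripper_width: 0.0495
-0.0014592364038142427 0.007254965235283426 [-7.85385986 -0.96300087  2.30326216] [-0.2623611   0.92755211  1.17343198]
```

```bash
cat > st.py <<'E'
from goal import *
s=sensors.sense(); print("gx,gy mm",(gx@(s["position"]-nest)*1e3).round(2),(gy@(s["position"]-nest)*1e3).round(2),"F gx,gy,z",(gx@s["force"]).round(1),(gy@s["force"]).round(1),s["force"][2].round(1))
E
python3 st.py
python3 -m creep '[[45,[0.05,0,0.09],[0,0,0]],[45,[0.05,0,0.09],[0,0,0]]]' 10 >/dev/null; python3 st.py
python3 -m creep '[[45,[-0.05,0,-0.09],[0,0,0]],[45,[-0.05,0,-0.09],[0,0,0]]]'  >/dev/null; python3 st.py
python3 -m creep '[[45,[-0.05,0,-0.09],[0,0,0]],[45,[-0.05,0,-0.09],[0,0,0]]]'  >/dev/null; python3 st.py
python3 -m creep '[[45,[0.05,0,0.09],[0,0,0]],[45,[0.05,0,0.09],[0,0,0]]]'  >/dev/null; python3 st.py
```

```text
gx,gy mm -1.46 7.25 F gx,gy,z -7.9 -0.2 2.3
gx,gy mm -1.21 7.97 F gx,gy,z -7.5 -4.8 3.7
gx,gy mm -1.22 7.28 F gx,gy,z -7.7 -1.0 1.7
gx,gy mm -1.1 6.58 F gx,gy,z -6.4 3.1 1.2
gx,gy mm -1.12 7.21 F gx,gy,z -6.2 -1.9 2.1
```

```bash
python3 -m creep '[[45,[0,0.06,0],[0,0,0]],[45,[0,0.06,0],[0,0,0]],[45,[0,0.06,0],[0,0,0]]]' 12 >/dev/null; python3 st.py
python3 -m creep '[[45,[0,0.05,0],[0,0,0]],[45,[0,0.05,0],[0,0,0]],[45,[0,0.05,0],[0,0,0]]]' >/dev/null; python3 st.py
```

```text
gx,gy mm -1.01 7.26 F gx,gy,z -8.4 -2.0 2.5
gx,gy mm -0.94 7.31 F gx,gy,z -8.4 -3.1 2.5
```

```bash
python3 -m creep '[[45,[0,-0.1,0],[0,0,0]],[45,[0,-0.15,0],[0,0,0]],[45,[0,-0.15,0],[0,0,0]]]' 5 >/dev/null; python3 st.py
python3 -m creep '[[57,[0,-0.15,0],[0,0,0]],[60,[0,-0.15,0],[0,0,0]],[64,[0,-0.15,0],[0,0,0]],[68,[0,-0.15,0],[0,0,0]],[68,[0,-0.15,0],[0,0,0]]]' | egrep 'pos|^force|width'; python3 st.py
python3 - <<'E'
from goal import *
c=vision.read_camera("wrist"); np.save("w7.npy",c)
C=cam("wrist");m=c.min(2).astype(int)
t=np.radians(np.arange(0,360,2))
cols=range(int(proj(C,nest+[0,0,.12])[0,0])-62,int(proj(C,nest+[0,0,.12])[0,0])+63,6)
def edge(u):
    v=np.where((m[135:200,u]>140)&(m[137:202,u]>140)&(m[133:198,u]<120))[0]; return 135+v[0] if len(v) else -1
obs=np.array([edge(u) for u in cols]); print(obs)
for d in(0,-.002):
  for lat in(0,-.003):
    b=nest+d*gx+lat*gy; rim=proj(C,b+.025*(np.outer(np.cos(t),gx)+np.outer(np.sin(t),gy))+[0,0,.12]); up=rim[rim[:,1]<np.median(rim[:,1])]; up=up[up[:,0].argsort()]
    print(d,lat,np.interp(list(cols),up[:,0],up[:,1]).round().astype(int))
E
```

```text
gx,gy mm -1.1 7.12 F gx,gy,z -6.1 -0.3 1.9
position: [0.4666, 0.1746, 0.0585]
force: [-0.2, 0.2, -0.9]
gripper_width: 0.0599
gx,gy mm -1.74 6.82 F gx,gy,z -0.2 0.2 -0.9
[165 159 156  -1  -1  -1  -1  -1  -1  -1  -1  -1  -1 193 183 178  -1 156
 159 164 171]
0 0 [170 164 160 156 154 151 150 148 147 147 146 147 147 148 149 150 152 155
 158 161 166]
0 -0.003 [174 169 164 161 158 156 154 153 152 151 151 151 152 152 154 155 157 159
 162 166 170]
-0.002 0 [165 160 157 154 152 150 148 147 147 146 147 147 148 149 150 152 154 157
 161 166 172]
-0.002 -0.003 [169 165 161 159 156 155 153 152 151 151 151 152 152 153 155 157 159 162
 166 170 176]
```

Run:
```python
from goal import *
np.set_printoptions(linewidth=250)
for n,r in(("w6",range(222,244,3)),("w7",range(222,246,3))):
    m=np.load(n+".npy").max(2).astype(int); print(n)
    for y in r: print(y,m[y,344:440:3])
C=cam("wrist"); print(proj(C,[nest+.025*gx+[0,0,.1]]))
```

```text
w6
222 [181 125 127  64  61  58  56  56  58  74  87  95  94  92  59  56  58  61  64  65  65  68  69  70 108 212 215 216 218 208 209 207]
225 [118 130 130  66  65  63  59  58  64  83  98 108 113 110  97  72  75  79  91  95  95  99 101 104  97 177 231 231 231 232 232 232]
228 [132 129 114  66  67  65  65 209  71  81  94 104 113 114 127 230 230 230 230 230 231 231 231 232 163 126 226 228 229 231 232 232]
231 [129 145  87  64  62  62  69 161  83  78  89  99 105 107 112 226 228 228 227 227 226 226 225 224 218 116 213 215 215 216 218 219]
234 [132 141  73  62  62  62  65 121  79  70  79  91  92  91  99 182 183 181 180 179 178 176 176 175 174 107 185 187 186 186 187 188]
237 [151 134  64  62  62  63  63 107  57  58  67  75  77  79  84 123 123 122 119 119 119 118 114 113 113 105 153 155 155 155 155 155]
240 [138 131  61  63  64  64  64  66  47  53  56  63  67  64  67  63  64  64  65  64  65  65  65  66  86 108 117 117 118 118 118 118]
243 [135 109  62  65  65  65  64  64  62  49  49  49  49  52  62  62  64  64  64  66  67  67  67  68  70  73  73  71  69  66  68  70]
w7
222 [156 115 126  59  
[... 379 characters left out ...]

231 [127 143 124 132  73  86  95 100 102 103 215 217 217 215 214 213 213 212 212 209 126 201 206 207 209 209 210 211 212 197 149 148]
234 [135 138 102  95  64  73  85  88  87  90 167 167 165 166 164 164 162 162 160 160 110 174 177 178 177 177 179 179 180 141 138 138]
237 [148 133  93  61  56  64  71  74  75  77 108 106 106 104 103 103 101 102 100 103  99 145 145 145 145 146 145 145 135 130 130 129]
240 [133 130  64  53  51  54  57  60  61  62  62  64  62  62  64  63  64  64  64  77 101 107 108 108 107 107 106 105 104 104 103 103]
243 [134 107  64  63  61  50  49  49  51  57  64  64  62  62  63  63  66  66  67  67  67  68  70  70  68  66  65  64  67  68  70  67]
[[355.09651637 228.62738797]]
```

Run:
```python
from goal import *
np.set_printoptions(linewidth=250)
for n in("w6","w7"):
    m=np.load(n+".npy").max(2).astype(int); print(n)
    for y in (180,195,228,231,265,268): print(y,m[y,364:520:3])
a=np.load("w6.npy")[:,:,1];b=np.load("w7.npy")[:,:,1]
for nm,(x,y,w,h) in dict(dial=(462,170,90,75),screw=(370,255,32,25),dialface=(500,190,58,40)).items():
    r=cv2.matchTemplate(b,a[y:y+h,x:x+w].copy(),cv2.TM_CCOEFF_NORMED)[y-25:y+26,x-60:x+1]; _,v,_,l=cv2.minMaxLoc(r); print(nm,v,l[0]-60,l[1]-25)
```

```text
w6
180 [ 59  61  64  65  65  62  59  61  61  59  61  64  64  64  63  62  63  64  64  63  63  63  61  64  64  68  66  62  60  58  58  59  58 147 228 227 241 219 204 244 246 247 247 247 247 247 247 247 247 247 247 247]
195 [ 57  61  61  59  59  58  59  61  63  64  63  64  64  63  61  60  62  64  61  61  65  65  64  67  66  65  63  64  60  60  60  85  93 213 231 231 246 137 169 234 247 247 247 247 247 247 247 247 247 247 247 246]
228 [116 117  77  91 101 109 115 112 226 230 230 230 230 231 231 231 232 222 118 221 228 229 230 231 232 233 235 236 160 156 156 155 156 146  86  91  95  99 105 165 230 233 219 239 247 247 199 244 247 247 247 247]
231 [ 97 164  72  85  95 104 105 108 203 228 228 227 227 226 226 225 224 222 188 197 214 215 216 218 218 219 220 220 153 151 151 152 151 150  45  88  94  98 101 108 174 230 233 226 224 227 231 247 247 152 137 247]
265 [187 188 187 167 107  92 103 104 104 109 188 190 190 191 190 190 190 190 187 187 187 188 189 187 180 123 123 124 124 124 124 124 125 124  84  46  47  48  48  49  48  50  49  50  49  51  50  63 107 114 115 115]
268 [135 188 187 124  84  8
[... 871 characters left out ...]
3 214 213 212 210 181 183 206 207 207 208 209 210 212 211 149 148 148 148 148 148  51  83  93  97 101 107 173 229 232 227 217 226 245 246 243  71 191 246 246 246 246 246 246]
265 [ 83  83  83  86 103 104 118 188 188 189 189 189 190 190 189 187 186 185 187 187 187 185 122 122 122 123 123 123 124 115  51  46  46  47  47  49  49  49  49  50  50  50  58 106 112 112 114 115 118 120 121 123]
268 [ 83  84  83  83  97 110 108 188 188 188 188 190 190 190 189 188 187 185 187 186 187 186 123 122 122 122 122 122 124 124 121  55  47  47  47  48  48  49  49  50  50  51  51  51  56  93 110 115 116 118 120 121]
dial 0.9632933735847473 -15 -1
screw 0.6423866748809814 -10 -1
dialface 0.9824035167694092 -14 -1
```

Run:
```python
from goal import *
np.set_printoptions(linewidth=220)
c=np.load("w7.npy").max(2).astype(int); C=cam("wrist"); s=sensors.sense(); print(s["clock"])
def g(X): d=X-nest; return (np.r_[gx@d,gy@d]*1e3).round(1)
print("tip w7",g(onz(C,(353,230),.1)))
print("pred right ball px",proj(C,[nest+.025*gx-.022*gy+[0,0,.018], nest+.028*gx-.022*gy+[0,0,.018], nest+.025*gx-.025*gy+[0,0,.018]]))
print("pred foot circle front",proj(C,[nest-.0017*gx-.025*gy,nest-.0017*gx+.025*gx]))
print(c[350:400:3,290:380:3])
# pose at w6
s6=dict(s); s6["position"]=np.array([.461,.1743,.0586]); C6=cam("wrist",s6); print("w6 ball",g(onz(C6,(348,374),.018)),"tip",g(onz(C6,(364,230),.1)))
for n,p,u in(("w5",(.4182,.1673,.0586),(410,286)),): s6["position"]=np.array(p); print(n,g(onz(cam("wrist",s6),u,.018)))
```

```text
22.6
tip w7 [24.1 -0.7]
pred right ball px [[337.15028575 364.58504594]
 [342.94748288 364.50620032]
 [337.68726479 370.42589368]]
pred foot circle front [[285.33026659 382.00345071]
 [327.46957852 338.45686086]]
[[120 120 121 120 121 120 120 120 120 121 120 120 120 120 119 119 119 117 117 116 116 115 115 114 113 112 111 111 109 108]
 [106 107 107 106 106 107 107 106 106 107 107 106 106 107 107 106 107 106 107 107 107 107 107 106 107 107 107 107 108 107]
 [106 106 106 106 107 106 107 106 107 107 106 106 106 106 106 106 107 106 106 106 106 106 106 106 105 106 106 104 104 104]
 [ 91  91  91  90  91  91  91  91  90  91  90  90  90  90  90  90  89  89  89  89  89  89  89  88  89  88  87  87  88  87]
 [ 78  78  77  76  77  77  77  77  77  77  77  77  77  77  78  78  78  78  76  71  69  73  76  66  75  77  78  78  79  78]
 [ 68  68  69  69  69  68  67  62  58  59  58  58  60  68  70  74  81  87  87  61  68  78  84  91  94  95  99  99  56  55]
 [124 123 121 123 122 118  84  43  42  44  44  44  73 118 150 178 201 218 153  71  86 121 144 124 122 121 121 121  59  55]
 [120 120 119 117  86  43 
[... 557 characters left out ...]
48 178 190 189 189 187 186 170]
 [ 44  45  61  65  64  44  42  42  44  45  46  44  42  43  43  43  42  41  46  68  72 109 145 175 191 191 190 188 186 185]
 [ 45  46  63  69  67  67  58  44  44  46  44  44  44  43  42  42  42  42  46  69  71 103 141 170 192 190 189 187 186 186]
 [ 46  47  68  71  69  70  69  65  46  45  46  45  44  45  44  43  42  42  44  68  71  97 137 167 190 190 188 187 186 185]
 [ 46  48  73  70  70  70  70  69  48  46  45  46  46  45  44  43  41  42  42  69  70  90 128 158 175 174 172 172 171 171]
 [ 48  49  72  70  67  69  70  71  69  45  46  46  46  45  43  43  42  42  43  67  71  79 117 142 157 158 157 156 155 154]]
w6 ball [ 24.6 -26.7] tip [22.9 -0.4]
w5 [25.1 21.8]
```

```bash
python3 -m creep '[[50,[0,0,0],[0,0,0]],[45,[0,0,0],[0,0,0]],[45,[0,0,0],[0,0,0]],[45,[0.07,0,-0.04],[0,0,0]],[45,[0.17,0,-0.1],[0,0,0]],[45,[0.17,0,-0.1],[0,0,0]]]' 45 >/dev/null; python3 st.py
python3 -m creep '[[45,[0,0,0],[0,0,0]],[45,[-0.05,0.1,-0.09],[0,0,0]],[45,[-0.05,0.2,-0.09],[0,0,0]],[45,[-0.05,0.2,-0.09],[0,0,0]]]'|egrep pos; python3 st.py
```

```text
gx,gy mm -2.16 6.65 F gx,gy,z 0.5 -0.4 -7.5
position: [0.4677, 0.1739, 0.0604]
gx,gy mm -0.76 6.02 F gx,gy,z -3.1 -2.5 -7.9
```

```bash
python3 -m creep '[[45,[-0.05,0,-0.09],[0,0,0]],[45,[-0.1,0,-0.17],[0,0,0]],[45,[-0.1,0,-0.17],[0,0,0]]]'|egrep pos; python3 st.py
python3 -m creep '[[45,[0,0.1,0],[0,0,0]],[45,[0,0.1,0],[0,0,0]]]'|egrep pos; python3 st.py
```

```text
position: [0.4691, 0.1718, 0.0605]
gx,gy mm 0.43 3.73 F gx,gy,z -0.3 -1.1 -7.0
position: [0.4693, 0.172, 0.0605]
gx,gy mm 0.67 3.97 F gx,gy,z -2.7 -1.5 -5.6
```

```bash
python3 -m creep '[[45,[-0.05,0,-0.09],[0,0,0]],[45,[-0.1,0,-0.17],[0,0,0]],[45,[-0.1,0,-0.17],[0,0,0]]]'|egrep pos; python3 st.py
python3 -m creep '[[45,[0,0.1,0],[0,0,0]],[45,[0,0.1,0],[0,0,0]]]'|egrep pos; python3 st.py
python3 -m creep '[[45,[0,0.1,0],[0,0,0]],[45,[0,0.1,0],[0,0,0]]]'|egrep pos; python3 st.py
```

```text
position: [0.4702, 0.1699, 0.0604]
gx,gy mm 1.35 1.8 F gx,gy,z 0.6 -0.2 -6.6
position: [0.4708, 0.1701, 0.0604]
gx,gy mm 1.97 1.97 F gx,gy,z -0.4 0.3 -7.0
position: [0.471, 0.1704, 0.0605]
gx,gy mm 2.25 2.17 F gx,gy,z -4.1 -1.8 -7.3
```

```bash
python3 -m creep '[[45,[-0.05,0,-0.09],[0,0,0]],[45,[-0.05,0,-0.09],[0,0,0]]]'|egrep pos; python3 st.py
python3 -m creep '[[45,[0,0.06,0],[0,0,0]],[45,[0,0.06,0],[0,0,0]]]'|egrep pos; python3 st.py
```

```text
position: [0.4715, 0.1695, 0.0606]
gx,gy mm 2.62 1.22 F gx,gy,z -2.3 0.6 -7.4
position: [0.4716, 0.1696, 0.0605]
gx,gy mm 2.75 1.3 F gx,gy,z -5.6 0.7 -6.5
```

Run:
```python
from goal import *
np.set_printoptions(linewidth=250)
c=vision.read_camera("wrist"); np.save("w8.npy",c); m=c.max(2).astype(int)
for y in (226,230,234,238): print(y,m[y,338:450:3])
a=np.load("w6.npy")[:,:,1];b=c[:,:,1]
x,y,w,h=462,170,90,75
r=cv2.matchTemplate(b,a[y:y+h,x:x+w].copy(),cv2.TM_CCOEFF_NORMED); _,v,_,l=cv2.minMaxLoc(r); print("dial shift",v,l[0]-x,l[1]-y, sensors.sense()["clock"])
```

```text
226 [213 137 130 128 138  62  72  84  88  88  91 170 173 172 172 171 169 131 182 183 183 183 184 185 186 174 140 141 140 141 140 140  46  67  94  99 103 109]
230 [133 131 129 140  93  53  58  66  70  69  73  82  78  77  77  76  90 123 137 138 138 138 139 139 137 128 127 127 128 127 127 124  41  42  66  97 102 106]
234 [131 128 133 138  68  53  47  50  49  51  54  61  62  64  63  64  65  76  73  72  75  77  80  79  75  70  70  71  62  45  46  42  41  45  44  58  99 104]
238 [128 133 144 124  63  63  61  61  59  61  63  63  62  63  63  65  64  64  66  66  68  69  72  70  70  67  65  67  67  40  41  42  42  43  45  44  56 101]
dial shift 0.8376323580741882 -33 -7 25.9
```

```bash
python3 -m creep '[[45,[-0.06,0,0.03],[0,0,0]],[45,[-0.13,-0.02,0.075],[0,0,0]],[45,[-0.13,-0.02,0.075],[0,0,0]]]'|egrep pos; python3 st.py
python3 -m creep '[[45,[-0.05,0,0.03],[0,0,0]],[45,[-0.05,0,0.03],[0,0,0]]]'|egrep pos; python3 st.py
```

```text
position: [0.4716, 0.1696, 0.0595]
gx,gy mm 2.77 1.39 F gx,gy,z -5.8 0.1 -3.9
position: [0.4716, 0.1697, 0.0589]
gx,gy mm 2.77 1.4 F gx,gy,z -5.8 0.2 -3.6
```

```bash
python3 -m creep '[[45,[-0.04,0,0.025],[0,0,0]],[45,[-0.04,0,0.025],[0,0,0]]]'|egrep pos; python3 st.py
python3 -m creep '[[45,[-0.04,0,0.025],[0,0,0]],[45,[-0.04,0,0.025],[0,0,0]]]'|egrep pos; python3 st.py
```

```text
position: [0.4716, 0.1697, 0.0586]
gx,gy mm 2.75 1.45 F gx,gy,z -4.8 -0.1 -2.3
position: [0.4716, 0.1697, 0.0586]
gx,gy mm 2.76 1.47 F gx,gy,z -6.1 -2.0 -0.3
```

```bash
python3 -m creep '[[45,[0,0,0],[0,0,0]],[45,[0,0,0],[0,0,0]]]' 4 >/dev/null; python3 st.py
python3 -m creep '[[58,[0,0,0],[0,0,0]],[61,[0,0,0],[0,0,0]],[64,[0,0,0],[0,0,0]],[67,[0,0,0],[0,0,0]],[67,[0,0,0],[0,0,0]]]' |egrep 'pos|wid'; python3 st.py
python3 - <<'E'
from goal import *
np.set_printoptions(linewidth=250)
c=vision.read_camera("wrist"); np.save("w9.npy",c); m=c.max(2).astype(int)
for y in (222,226,230): print(y,m[y,338:450:3])
E
```

```text
gx,gy mm 2.83 1.55 F gx,gy,z -5.9 -1.1 0.6
position: [0.4726, 0.1692, 0.0574]
gripper_width: 0.0585
gx,gy mm 3.72 0.86 F gx,gy,z 0.6 1.0 -0.3
222 [138 131 128 137  58  60  70  76  77  80  98 132 132 130 129 128 116 148 159 160 160 160 161 161 162 135 134 135 135 135 134 131  42  43  88  96 103 107]
226 [131 128 137 105  47  51  55  59  59  60  62  58  56  56  58  61  91 112 112 111 111 112 112 112 112 111 111 111 111 109 107  59  42  42  46  90 100 104]
230 [127 129 142  83  59  58  53  60  62  60  61  62  60  62  63  62  62  63  63  63  67  71  73  75  70  67  65  66  53  41  41  42  43  43  44  44  80 103]
```

```bash
python3 -m creep '[[76,[0,-0.1,0],[0,0,0]],[76,[0,-0.1,0],[0,0,0]],[76,[0,-0.1,-1],[0,0,0]],[76,[0,-0.1,-2.5],[0,0,0]],[76,[0,-0.1,-4],[0,0,0]],[76,[0,-0.1,-6],[0,0,0]],[76,[0,-0.1,-9],[0,0,0]],[76,[0,-0.1,-12],[0,0,0]],[76,[0,-0.1,-12],[0,0,0]]]' 5 |egrep 'clock|pos|^force|wid'
python3 - <<'E'
from goal import *
np.set_printoptions(linewidth=230)
c=vision.read_camera("wrist"); C=cam("wrist"); np.save("w10.npy",c); n2=nest+.0029*gx
p=proj(C,[n2+[0,0,.144],n2+[0,0,.12],n2,n2+.025*gx+[0,0,.1],n2+.049*gx+[0,0,.1]]); print(p.round(1))
m=c.max(2).astype(int); u,v=p[3].round().astype(int)
for y in range(v-9,v+8,4): print(y,m[y,u-30:u+60:3])
mm=c.min(2).astype(int); 
for z in(.115,.09,.06):  # tube side edges per height on the axis row
    r=int(proj(C,n2+[0,0,z])[0,1]); a=int(p[0,0]); w=mm[r,a-70:a+70]; print(z,r,w[::4])
E
```

```text
clock: 29.08
position: [0.4828, 0.0629, 0.1179]
force: [-0.2, 0.0, 0.4]
gripper_width: 0.0668
[[284.4 110.3]
 [284.5 141.5]
 [284.6 249.1]
 [319.2 164.4]
 [352.3 164.5]]
155 [253 253 253 253 253 254 254 254 251 224 126  83  86  83  77  79  86  89  85  83  81  80  84  87 105 189 254 254 249 255]
159 [254 254 253 254 254 254 252 249 185 170 102 104 123 107  77  76  79 195 208 206 203 200 151 139 147 124 186 253 250 253]
163 [253 253 252 251 251 243 196 174 171 178 152 116 138 146 252 253 252 237 250 251 251 252 211 200 200 131 133 166 253 253]
167 [231 223 192 178 163 168 174 170 166 183 108  83  96 102 159 159 159 174 192 192 195 187 173 173 175 100  98 141 147 187]
171 [161 167 168 170 174 172 166 183 183 173  79  76  71  78  79  77  82  90  90  89  90  88  88  89  66  60  63  82 141 149]
0.115 147 [ 63  68  71  66  69  69  68  70 129 225 173 170 168 175 175  43  25  28  27  26 219 242 241 233 242 243 234  66  66  62  63  66  61  65  65]
0.09 174 [ 72  68  67  71  64  60  66  63  61 112 123 132 126 130 131 135 132 133 134 135 138 141 134 164 152 149  75  74  68  72  65  67  71  68  71]
0.06 203 [247 249 170  67  67  65  63  66  66  67 119 126 129 131 132 135 135 133 138 139 148 148 153 150 149 157 216 216 211 104  80  87 215 216 217]
```

```bash
python3 -c "
from bench import env; print(env.sign_off())"
```

```text
the job is handed in; nothing more can be done
None
```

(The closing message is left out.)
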